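# Refit the loose post of the mug drying rack

### The job

One of the three wooden posts has come out of the mug drying rack. Stand it back upright in the empty hole in the middle of the rack, feeling for the hole gently, and press it straight in without forcing it (25 N is plenty) until its collar sits flush on the wooden bar; then let go and leave the pepper jar and the mug as they are.

Things in the scene. Friction and masses are not known exactly. Their poses are not given: they have to be found in the camera images.
- post_center (a point): Loose pale wooden post, 84 mm tall, upright on the worktop, 40 to 85 g; this point is on its axis, 42 mm above its underside; z up. From below: plain round foot 16 mm wide, 24 mm long, flat square-edged end; collar 36 mm wide, 6 mm thick; round stem 22 mm wide, 54 mm long with a rounded head, by which to grip it.
- tray: The rack: fixed white drip tray, 88 (x) x 276 (y) mm, 14 mm high, origin under its middle. In it lies a darker wooden bar, 64 x 250 x 40 mm, along y, top face 44 mm above the worktop, with the empty hole in its middle and a fixed post, 22 mm stem, 60 mm tall above the bar, 100 mm either side of it.
- socket (a point): Middle of the tray at the height of the bar's top. The bar lies within the tray's play: the hole's centre is up to 5 mm off this point along the tray's x and up to 5.5 mm along its y (not turned; it stays put). This point goes with the tray, not the bar. Hole: round, 18 mm wide, upright, sharp-edged without chamfer, blind, 30 mm deep.
- slug (a joint): Cork slug in the hole, its top 14 mm below the mouth at 0; the value is how far (m) it has been pushed down. It yields to a steady push of about 7 N and does not spring back. The last 10 mm of the foot's way push it down, until the post's collar meets the bar, value about 0.010.
- jar_center (a point): Small spice jar, 41 mm in diameter, 105 mm tall, standing on the worktop; this point is on its axis, half-way up. Bystander; it and the post may have changed places.
- mug_center (a point): White mug with grey dots, 82 x 117 x 91 mm, standing on the worktop behind and to the left of the rack; this point is on its axis, half-way up. Bystander.
There are look-alikes about, which are no part of the job. Of the things that look like the part that bears post_center, the smaller one is meant.

How it is judged:
By the outcome, as a careful person would: the job done as asked, in the order asked, and still so for the second after the job is handed in, with the robot touching nothing.
It also fails if it takes over 72 s, if anything falls off the work surface, if the arm or the gripper's body presses on something with over 40 N, if the wrist force passes 120 N, or if a joint passes its speed limit or range.

### The arm

A 6-joint arm with a two-finger parallel gripper is mounted at the origin on a cart in front of the work surface, level with it; the furniture and walls round the work are solid. World frame = base frame: x ahead of the robot, y to its left, z up, the work surface at z = 0. Lengths are in m, angles in rad, forces in N, time in s.
With the tool pointing down it reaches from about 0.35 to 0.85 m from the base axis. Payload 8.1 kg.
Tool frame: the origin (TCP) lies at the centre of the arm's flange, where the gripper is bolted on; the fingertips stand 186 mm ahead of it and the grasp point (between the pads) lies 167 mm ahead of it (robot.nose_length is the distance from the TCP to the fingertips, in m); z points along the fingers, x is the direction in which the jaws open and shut, and the axes are right-handed (so a half turn about z gives the same grasp; the last joint's range is limited). The gripper opens to 93 mm and grips with 3 to 60 N. Pads are 15 mm wide; open, the fingers measure 128 mm over their backs; the gripper's body (75 mm by 188 mm) begins 65 mm behind the grasp point.
Start: joints at [1.109, 0.13, 1.488, -0, 1.523, -0.085], TCP at [0.221, 0.558, 0.405] pointing down, gripper open.
Joint ranges: [-2.96, 2.96], [-0.89, 2.26], [0.02, 2.5], [-1.34, 4.48], [0, 2.73], [-2.66, 2.66]. Speed limits (rad/s): [2.39, 2.39, 2.79, 3.14, 3.14, 3.14].

### API

Orientations are given as a rotation vector (axis times angle).
In Python, from plant import robot gives the robot as it stands.
- The arm moves only by the tool arm_command, never from a script. Its argument "motion" is a list of rows, each an object with "slide": the shift along the tool's x, y, z each as a share of 0.4 m, from -1 to 1, a list of three; "turn": the turn, a rotation vector about the tool's x, y, z each as a share of 0.5 rad, from -1 to 1, a list of three. A call has exactly 5 rows; each row shifts and turns the commanded pose from where the row before left it, along the tool's axes as they then stand; what a row does not reach is not made up. A row lasts 1/12 s, in which the tool goes at most 41.7 mm and 7.16 degrees, less where a joint would pass 70% of its speed; a pose out of reach is approached as far as the arm can. A call with a number of a shift or a turn outside -1 to 1 is refused whole. A call with a gripper value outside its range is refused whole. "gripper" is the opening in per cent of the stroke, from 0 (shut) to 100 (fully open), set as the call begins (left out, the last holds). The fingers move at their own pace and stop on an object; "grip_force" is the grip in N (left out, the last holds). Time passes only in rows, so rows that do not move let the fingers close, or fill a call up. It gives the time, the measured TCP pose, the force and the opening at its end, in the units of the state.
- robot.read_state(): the state, without advancing time (a new reading comes with each control period).
- robot.read_camera(name): name is "scene" or "top" or "wrist"; returns a dict with "pixels" (420x560x3 uint8, blue, green, red), "intrinsics" (3x3 intrinsics, pixels), "T" (4x4, takes a point from camera to world coordinates). Camera axes: x right, y down, z forward; pixel columns grow to the right and rows downward; lengths in m; the calibration is good to about 2 mm. The wrist camera is an equidistant fisheye: a pixel r from the principal point sees the ray r / f radians off the axis. A picture is of the moment at which its call begins. There is no depth.
- robot.close_job(): hands the job in, once; it reports no verdict.
The state is a dict: "t": time; "q": joint angles; "dq": joint speeds; "joint_torque": joint torques, N m; "tool_pos": TCP position; "orientation": TCP orientation; "force": force on the tool from outside, world axes, zero at the start; "wrist_torque": the same for the moment, N m; "opening": finger opening in m.
Only numpy, scipy, OpenCV 4.12 (cv2) and the standard library are available. Lean on these libraries where they do the work, as an engineer would, in place of code of your own. Each camera call takes 0.05 s, during which the arm holds its last target.

## Working session

There is one attempt and no reset: what is moved stays moved. The work goes in short steps, Python scripts to look and compute and a tool call to move; the robot and the scene stay as the last step left them, time stands still between calls to the robot, and variables do not carry over. Pictures are saved under pics/ and viewed, and the job is handed in when it is done.

Besides the shell and the picture viewer there is one more tool, called after "Emit:" by a JSON object that holds its "name" and its "arguments". arm_command: Moves the arm, as the interface text tells. Shift numbers are shares of 0.4 m and turn numbers shares of 0.5 rad, none past 1 either way. Its arguments: {"type":"object","properties":{"motion":{"type":"array","items":{"type":"object","properties":{"slide":{"type":"array","items":{"type":"number"}},"turn":{"type":"array","items":{"type":"number"}}}}},"gripper":{"type":"number"},"grip_force":{"type":"number"}},"required":["motion"]}

```bash
mkdir -p pics
cat > h.py <<'E'
import numpy as np, cv2
from plant import robot
def snap(n,f):
    c=robot.read_camera(n); im=np.array(c["pixels"]); cv2.imwrite(f"pics/{f}.png",im)
    np.savez(f"pics/{f}.npz",K=c["intrinsics"],T=c["T"],im=im); return c
def ray(f,u,v):
    d=np.load(f"pics/{f}.npz"); K=d["K"];T=d["T"]
    r=T[:3,:3]@np.linalg.inv(K)@np.array([u,v,1.]); return T[:3,3],r
def atz(f,u,v,z):
    o,r=ray(f,u,v); return o+r*(z-o[2])/r[2]
def proj(f,p):
    d=np.load(f"pics/{f}.npz"); T=np.linalg.inv(d["T"]); q=d["K"]@(T[:3,:3]@np.array(p)+T[:3,3]); return q[:2]/q[2]
E
python3 - <<'E'
from h import *
for n in("scene","top","wrist"):
    c=snap(n,n+"0"); print(n,np.round(c["intrinsics"],1).tolist(),np.round(c["T"],3).tolist())
s=robot.read_state(); print({k:np.round(v,3).tolist() for k,v in s.items()})
E
```

```text
scene [[473.3, 0.0, 282.0], [0.0, 473.3, 205.9], [0.0, 0.0, 1.0]] [[0.689, -0.397, 0.607, -0.247], [-0.725, -0.379, 0.575, -0.779], [0.002, -0.836, -0.549, 0.752], [0.0, 0.0, 0.0, 1.0]]
top [[425.0, 0.0, 277.7], [0.0, 425.0, 207.5], [0.0, 0.0, 1.0]] [[0.002, -0.988, 0.153, 0.389], [-1.0, -0.003, -0.006, -0.037], [0.007, -0.153, -0.988, 1.127], [0.0, 0.0, 0.0, 1.0]]
wrist [[325.2, 0.0, 277.4], [0.0, 325.2, 212.9], [0.0, 0.0, 1.0]] [[0.367, 0.896, 0.25, 0.152], [0.93, -0.353, -0.101, 0.585], [-0.002, 0.27, -0.963, 0.384], [0.0, 0.0, 0.0, 1.0]]
{'t': 0.15, 'q': [1.109, 0.131, 1.489, 0.0, 1.523, -0.085], 'dq': [0.0, -0.002, -0.002, -0.001, 0.0, 0.001], 'joint_torque': [0.001, -56.047, -49.234, 0.077, 0.03, -0.0], 'tool_pos': [0.221, 0.558, 0.404], 'orientation': [2.598, 1.766, -0.002], 'force': [-0.254, -0.618, 0.505], 'wrist_torque': [0.001, -0.014, -0.019], 'opening': 0.093}
```

View pics/scene0.png

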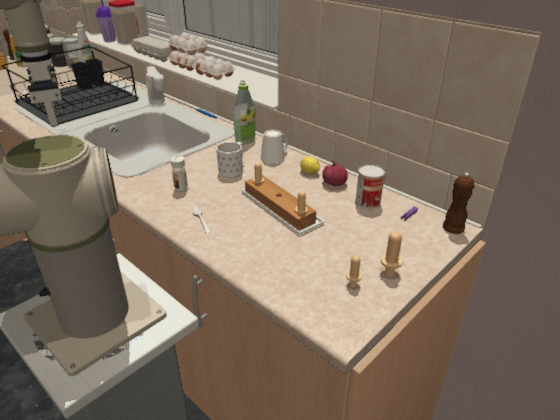

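View pics/top0.png

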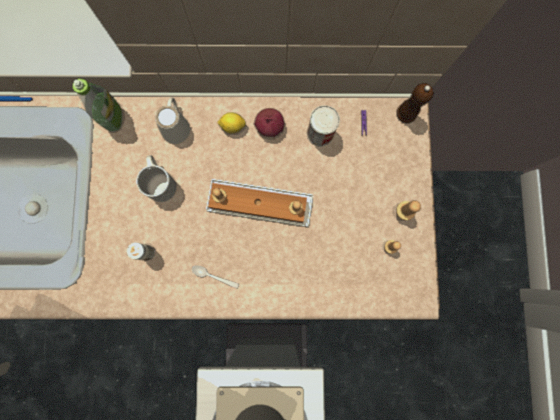

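View pics/wrist0.png

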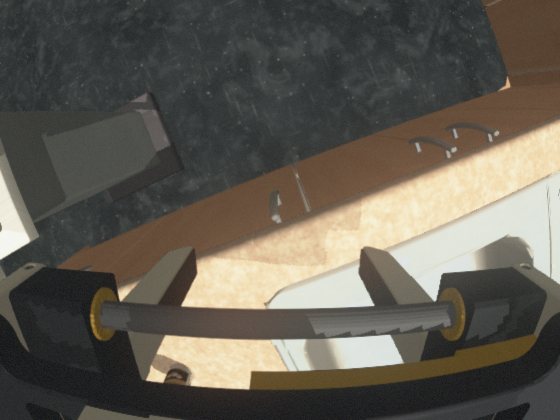

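The scene and top pictures show two loose posts at the right. The smaller is at about (393,246) in top and (354,272) in scene. The rack's hole is near (257,202) in top, the jar at (138,251) and the mug at (155,182). I'll zoom in to measure.

Run:
```python
from h import *
a=cv2.imread("pics/top0.png");b=cv2.imread("pics/scene0.png")
A=cv2.resize(a[170:235,200:320],None,fx=5,fy=5,interpolation=cv2.INTER_CUBIC)  # 600x325
P=cv2.resize(a[225:265,370:420],None,fx=6,fy=6,interpolation=cv2.INTER_CUBIC) #300x240
cv2.imwrite("pics/zA.png",A)
B=cv2.resize(b[160:240,235:330],None,fx=6,fy=6,interpolation=cv2.INTER_CUBIC)
cv2.imwrite("pics/zB.png",B)
Q=cv2.resize(b[250:295,330:380],None,fx=6,fy=6,interpolation=cv2.INTER_CUBIC)
M=np.zeros((270,600,3),np.uint8);M[:240,:300]=P;M[:270,300:]=Q
cv2.imwrite("pics/zP.png",M)
```

```text
(no output)
```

View pics/zA.png

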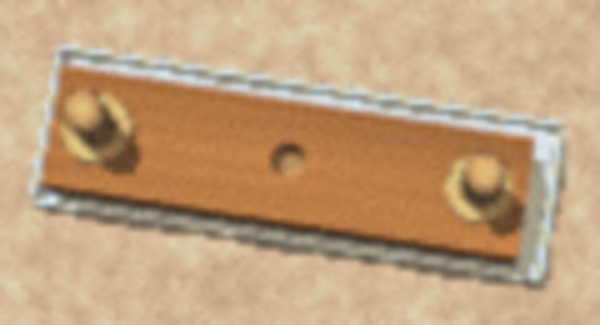

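View pics/zB.png

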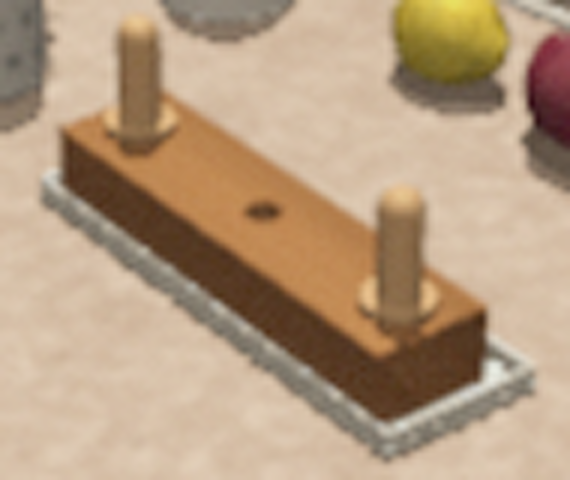

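View pics/zP.png

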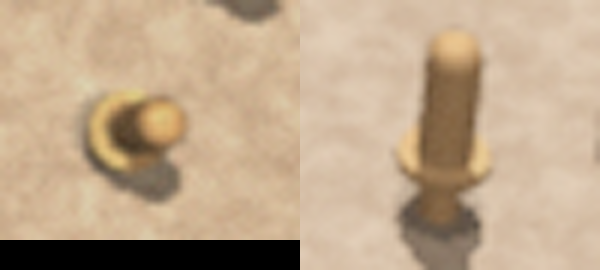

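Run:
```python
from h import *
t=lambda u,v,z:np.round(atz("top0",u,v,z),4)
s=lambda u,v,z:np.round(atz("scene0",u,v,z),4)
A=lambda x,y:(200+(x+.5)/5-.5,170+(y+.5)/5-.5)
B=lambda x,y:(235+(x+.5)/6-.5,160+(y+.5)/6-.5)
P=lambda x,y:(370+(x+.5)/6-.5,225+(y+.5)/6-.5)
Q=lambda x,y:(330+(x-300+.5)/6-.5,250+(y+.5)/6-.5)
print("hole",t(*A(289,159),.044),s(*B(263,211),.044))
L=t(*A(97,127),.049);R=t(*A(482,187),.049);print("collars",L,R,(L+R)/2,np.linalg.norm(L-R),np.degrees(np.arctan2(*(L-R)[:2][::1]*[-1,1])))
L=s(*B(142,122),.049);R=s(*B(400,299),.049);print("collars",L,R,(L+R)/2,np.linalg.norm(L-R),np.degrees(np.arctan2(*(L-R)[:2][::1]*[-1,1])))
print("head",t(*P(161,120),.075),s(*Q(455,52),.075)); print("collar",t(*P(123,128),.029),s(*Q(445,157),.029))
print("foot",s(*Q(440,222),0))
for f,uv in(("top0",(407,208)),("scene0",(394,238))):print("big",atz(f,*uv,.1))
print("jar",t(138,251,.1),"mug",t(155,180,.09))
# triangulate
def tri(a,b):
    o1,r1=ray("top0",*a);o2,r2=ray("scene0",*b);r1/=np.linalg.norm(r1);r2/=np.linalg.norm(r2)
    k=np.linalg.lstsq(np.c_[r1,-r2],o2-o1,rcond=None)[0];p,q=o1+k[0]*r1,o2+k[1]*r2;return (p+q)/2,np.linalg.norm(p-q)
print(tri(A(289,159),B(263,211)),tri(P(161,120),Q(455,52)),tri(P(123,128),Q(445,157)))
```

```text
hole [0.5729 0.0091 0.044 ] [0.5714 0.0096 0.044 ]
collars [0.5885 0.108  0.049 ] [ 0.5578 -0.0904  0.049 ] [0.57315 0.0088  0.049  ] 0.20076117652574166 -8.79606768539639
collars [0.5841 0.1045 0.049 ] [ 0.5543 -0.0916  0.049 ] [0.5692  0.00645 0.049  ] 0.19835132971573444 -8.64074640478253
head [ 0.4603 -0.3374  0.075 ] [ 0.4612 -0.3349  0.075 ]
collar [ 0.4599 -0.334   0.029 ] [ 0.4561 -0.3389  0.029 ]
foot [ 0.4528 -0.342   0.    ]
big [ 0.5481997  -0.35989717  0.1       ]
big [ 0.55440132 -0.37211166  0.1       ]
jar [0.4417 0.2924 0.1   ] mug [0.6184 0.2626 0.09  ]
(array([0.5724251 , 0.0096206 , 0.04362094]), np.float64(0.001507218964687966)) (array([ 0.45978447, -0.33643292,  0.07688491]), np.float64(0.00114476083732463)) (array([ 0.46052319, -0.33566888,  0.02408488]), np.float64(0.000814389270319953))
```

Hole ≈ (0.572, 0.009) and post ≈ (0.460, −0.336). The two cameras agree within about 2 mm, and the triangulated heights match. First I'll square the tool with the world.

Emit:
{"name": "arm_command", "arguments": {"motion": [{"slide": [0,0,0],"turn": [0,0,-0.151]},{"slide": [0,0,0],"turn": [0,0,-0.151]},{"slide": [0,0,0],"turn": [0,0,-0.151]},{"slide": [0,0,0],"turn": [0,0,-0.151]},{"slide": [0,0,0],"turn": [0,0,-0.151]}], "gripper": 70, "grip_force": 25}}

```text
t: 0.57
tool_pos: [0.2207, 0.5578, 0.4043]
orientation: [2.216, 2.226, -0.001]
force: [0.2, 0.4, -0.1]
opening: 0.0668
```

Emit:
{"name": "arm_command", "arguments": {"motion": [{"slide": [-0.085,0.05,0]},{"slide": [-0.085,0.05,0]},{"slide": [-0.085,0.05,0]},{"slide": [-0.085,0.05,0]},{"slide": [-0.085,0.05,0]}]}}

```text
invalid input at $.motion[0]: expected keys slide, turn
```

Emit:
{"name": "arm_command", "arguments": {"motion": [{"slide": [-0.085,0.05,0],"turn": [0,0,0]},{"slide": [-0.085,0.05,0],"turn": [0,0,0]},{"slide": [-0.085,0.05,0],"turn": [0,0,0]},{"slide": [-0.085,0.05,0],"turn": [0,0,0]},{"slide": [-0.085,0.05,0],"turn": [0,0,0]}]}}

```text
t: 0.98
tool_pos: [0.3212, 0.3864, 0.4044]
orientation: [2.22, 2.223, -0.001]
force: [0.8, 0.1, -0.5]
opening: 0.0651
```

Emit:
{"name": "arm_command", "arguments": {"motion": [{"slide": [-0.085,0.05,0],"turn": [0,0,0]},{"slide": [-0.085,0.05,0],"turn": [0,0,0]},{"slide": [-0.085,0.05,0],"turn": [0,0,0]},{"slide": [-0.085,0.05,0],"turn": [0,0,0]},{"slide": [-0.085,0.05,0],"turn": [0,0,0]}]}}

```text
t: 1.4
tool_pos: [0.4214, 0.2162, 0.4047]
orientation: [2.22, 2.222, 0.0]
force: [0.1, -0.4, 0.8]
opening: 0.0649
```

Emit:
{"name": "arm_command", "arguments": {"motion": [{"slide": [-0.09,0.02,0],"turn": [0,0,0]},{"slide": [-0.09,0.02,0],"turn": [0,0,0]},{"slide": [-0.09,0.02,0],"turn": [0,0,0]},{"slide": [-0.09,0.02,0],"turn": [0,0,0]},{"slide": [-0.09,0.02,0],"turn": [0,0,0]}]}}

```text
t: 1.82
tool_pos: [0.461, 0.0363, 0.4046]
orientation: [-2.221, -2.222, -0.0]
force: [0.4, 0.2, 0.1]
opening: 0.0649
```

Emit:
{"name": "arm_command", "arguments": {"motion": [{"slide": [-0.09,0,0],"turn": [0,0,0]},{"slide": [-0.09,0,0],"turn": [0,0,0]},{"slide": [-0.09,0,0],"turn": [0,0,0]},{"slide": [-0.09,0,0],"turn": [0,0,0]},{"slide": [-0.09,0,0],"turn": [0,0,0]}]}}

```text
t: 2.23
tool_pos: [0.4607, -0.1437, 0.4046]
orientation: [-2.221, -2.222, -0.0]
force: [0.7, -0.3, -0.3]
opening: 0.065
```

Emit:
{"name": "arm_command", "arguments": {"motion": [{"slide": [-0.096,0,0.03],"turn": [0,0,0]},{"slide": [-0.096,0,0.03],"turn": [0,0,0]},{"slide": [-0.096,0,0.03],"turn": [0,0,0]},{"slide": [-0.096,0,0.03],"turn": [0,0,0]},{"slide": [-0.096,0,0.03],"turn": [0,0,0]}]}}

```text
t: 2.65
tool_pos: [0.4608, -0.3358, 0.3439]
orientation: [-2.221, -2.222, -0.0]
force: [-0.1, 0.1, 0.3]
opening: 0.0645
```

Run:
```python
from h import *
snap("wrist","w1");snap("top","t1")
s=robot.read_state();print(s["tool_pos"],s["q"])
a=cv2.imread("pics/t1.png");cv2.imwrite("pics/t1z.png",cv2.resize(a[180:300,340:460],None,fx=5,fy=5,interpolation=cv2.INTER_CUBIC))
```

```text
[ 0.45966994 -0.33800655  0.34091155] [-7.23398343e-01  9.19794704e-02  1.64701539e+00 -1.50641078e-03
  1.40725336e+00 -2.29020622e+00]
```

View pics/w1.png

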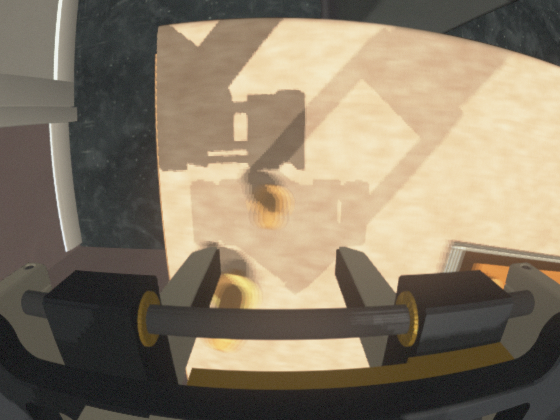

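```bash
cat >> h.py <<'E'
def projw(f,p):
    d=np.load(f"pics/{f}.npz"); T=np.linalg.inv(d["T"]);c=T[:3,:3]@np.array(p)+T[:3,3];K=d["K"]
    th=np.arctan2(np.hypot(c[0],c[1]),c[2]);n=c[:2]/max(np.hypot(c[0],c[1]),1e-9);return K[:2,2]+K[0,0]*th*n
def wz(f,u,v,z):
    d=np.load(f"pics/{f}.npz");K=d["K"];T=d["T"];q=(np.array([u,v])-K[:2,2])/K[0,0];th=np.hypot(*q);n=q/th
    r=T[:3,:3]@np.array([*(np.sin(th)*n),np.cos(th)]);o=T[:3,3];return o+r*(z-o[2])/r[2]
E
python3 - <<'E'
from h import *
snap("wrist","w2")
s=robot.read_state();print(s["tool_pos"],np.abs(s["dq"]).max())
print(projw("w2",[.46,-.3362,.084]),projw("w2",[.46,-.3362,.03]),projw("w2",[.46,-.3362,.0]))
a=cv2.imread("pics/w2.png");cv2.imwrite("pics/w2z.png",cv2.resize(a[140:360,150:370],None,fx=2.7,fy=2.7,interpolation=cv2.INTER_CUBIC))
E
```

```text
[ 0.460256   -0.33595111  0.34218335] 0.05897669854714364
[279.96863296 224.06642802] [279.45220131 206.63280115] [279.23462815 199.33057096]
```

View pics/w2z.png

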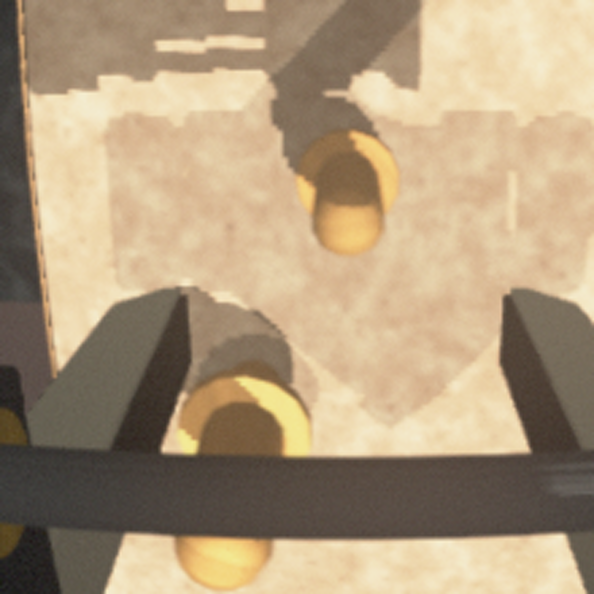

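The still wrist view shows the post's head at (278.5, 223) and its collar at (278.5, 204). Both are within 2 to 3 px of where they should project. I'll refine the position from these.

Run:
```python
from h import *
print(wz("w2",278.5,223.3,.075),wz("w2",278.5,203.7,.030))
```

```text
[ 0.46217439 -0.33728862  0.075     ] [ 0.45720256 -0.33707461  0.03      ]
```

Emit:
{"name": "arm_command", "arguments": {"motion": [{"slide": [-0.002,0,0.05],"turn": [0,0,0]},{"slide": [0,0,0.05],"turn": [0,0,0]},{"slide": [0,0,0.05],"turn": [0,0,0]},{"slide": [0,0,0.05],"turn": [0,0,0]},{"slide": [0,0,0.05],"turn": [0,0,0]}]}}

```text
t: 3.22
tool_pos: [0.4618, -0.3335, 0.2446]
orientation: [2.219, 2.223, 0.001]
force: [0.3, 0.0, 0.2]
opening: 0.0651
```

Emit:
{"name": "arm_command", "arguments": {"motion": [{"slide": [0,0,0.02],"turn": [0,0,0]},{"slide": [0,0,0.02],"turn": [0,0,0]},{"slide": [0,0,0],"turn": [0,0,0]},{"slide": [0,0,0],"turn": [0,0,0]},{"slide": [0,0,0],"turn": [0,0,0]}]}}

```text
t: 3.63
tool_pos: [0.462, -0.335, 0.2303]
orientation: [2.219, 2.221, 0.0]
force: [0.6, 0.9, -0.1]
opening: 0.0649
```

Emit:
{"name": "arm_command", "arguments": {"motion": [{"slide": [0,0,0],"turn": [0,0,0]},{"slide": [0,0,0],"turn": [0,0,0]},{"slide": [0,0,0],"turn": [0,0,0]},{"slide": [0,0,0],"turn": [0,0,0]},{"slide": [0,0,0],"turn": [0,0,0]}], "gripper": 0, "grip_force": 25}}

```text
t: 4.05
tool_pos: [0.4614, -0.3348, 0.2289]
orientation: [2.221, 2.222, -0.0]
force: [-0.3, 0.5, -0.3]
opening: 0.036
```

Emit:
{"name": "arm_command", "arguments": {"motion": [{"slide": [0,0,0],"turn": [0,0,0]},{"slide": [0,0,0],"turn": [0,0,0]},{"slide": [0,0,0],"turn": [0,0,0]},{"slide": [0,0,0],"turn": [0,0,0]},{"slide": [0,0,0],"turn": [0,0,0]}]}}

```text
t: 4.47
tool_pos: [0.4614, -0.3347, 0.2287]
orientation: [-2.221, -2.222, 0.0]
force: [0.9, 0.6, 0.6]
opening: 0.0215
```

Emit:
{"name": "arm_command", "arguments": {"motion": [{"slide": [0,0,-0.02],"turn": [0,0,0]},{"slide": [0,0,-0.05],"turn": [0,0,0]},{"slide": [0,0,-0.05],"turn": [0,0,0]},{"slide": [0,0,-0.05],"turn": [0,0,0]},{"slide": [0,0,-0.03],"turn": [0,0,0]}]}}

```text
t: 4.88
tool_pos: [0.4618, -0.3351, 0.3117]
orientation: [2.219, 2.22, 0.0]
force: [0.7, -1.0, 0.3]
opening: 0.0211
```

Emit:
{"name": "arm_command", "arguments": {"motion": [{"slide": [0.04,0.0,-0.05],"turn": [0,0,0]},{"slide": [0.06,0.02,-0.05],"turn": [0,0,0]},{"slide": [0.08,0.03,-0.03],"turn": [0,0,0]},{"slide": [0.08,0.03,0],"turn": [0,0,0]},{"slide": [0.08,0.03,0],"turn": [0,0,0]}]}}

```text
t: 5.3
tool_pos: [0.5057, -0.1977, 0.3625]
orientation: [2.22, 2.219, 0.001]
force: [0.6, 0.0, -0.8]
opening: 0.0213
```

Emit:
{"name": "arm_command", "arguments": {"motion": [{"slide": [0.08,0.03,0],"turn": [0,0,0]},{"slide": [0.08,0.03,0],"turn": [0,0,0]},{"slide": [0.08,0.03,0],"turn": [0,0,0]},{"slide": [0.08,0.03,0],"turn": [0,0,0]},{"slide": [0.08,0.02,0],"turn": [0,0,0]}]}}

```text
t: 5.72
tool_pos: [0.5616, -0.0369, 0.3609]
orientation: [2.22, 2.222, 0.0]
force: [0.2, -0.5, -0.6]
opening: 0.0213
```

Emit:
{"name": "arm_command", "arguments": {"motion": [{"slide": [0.08,0.02,0],"turn": [0,0,0]},{"slide": [0.06,0.01,0],"turn": [0,0,0]},{"slide": [0.03,0,0],"turn": [0,0,0]},{"slide": [0.0,0,0],"turn": [0,0,0]},{"slide": [0,0,0],"turn": [0,0,0]}]}}

```text
t: 6.13
tool_pos: [0.5729, 0.0295, 0.3606]
orientation: [2.219, 2.224, -0.001]
force: [-0.1, -0.6, -0.4]
opening: 0.0215
```

```bash
sleep 0
python3 - <<'E'
from h import *
snap("scene","s3");snap("wrist","w3");snap("top","t3")
s=robot.read_state();print(s["tool_pos"],s["opening"],s["force"])
b=cv2.imread("pics/s3.png");cv2.imwrite("pics/s3z.png",cv2.resize(b[90:240,210:340],None,fx=4,fy=4,interpolation=cv2.INTER_CUBIC))
E
```

```text
[0.57300106 0.02808208 0.36074018] 0.021550448391771 [0.64411168 0.23069174 0.17198362]
```

View pics/s3z.png

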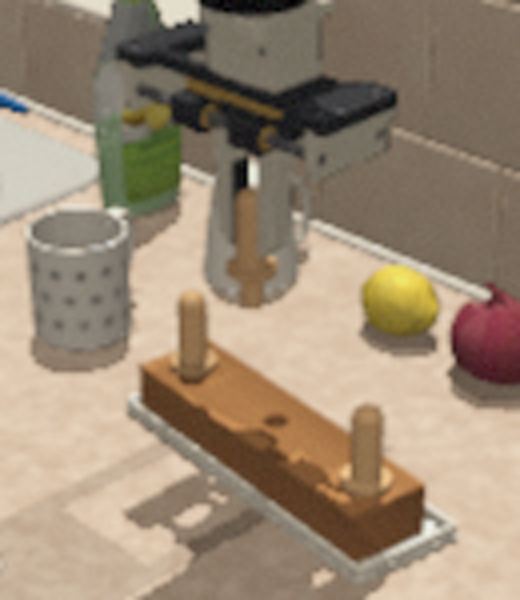

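View pics/w3.png

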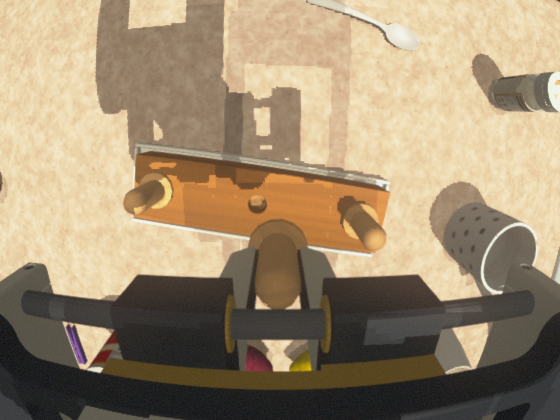

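Run:
```python
from h import *
print(wz("w3",257.3,203,.044))
b=cv2.imread("pics/w3.png");cv2.imwrite("pics/w3z.png",cv2.resize(b[140:320,180:380],None,fx=4,fy=3.3*4/3.3,interpolation=cv2.INTER_CUBIC)[:600])
tp=robot.read_state()["tool_pos"]
for z in(0,.024,.03,.073): print(z,projw("w3",[tp[0],tp[1],tp[2]-.2287+z]))
```

```text
[0.57252108 0.00889141 0.044     ]
0 [277.60247132 234.7834923 ]
0.024 [277.57398093 247.86179307]
0.03 [277.5657856  251.60342715]
0.073 [277.48912182 286.17607043]
```

View pics/w3z.png

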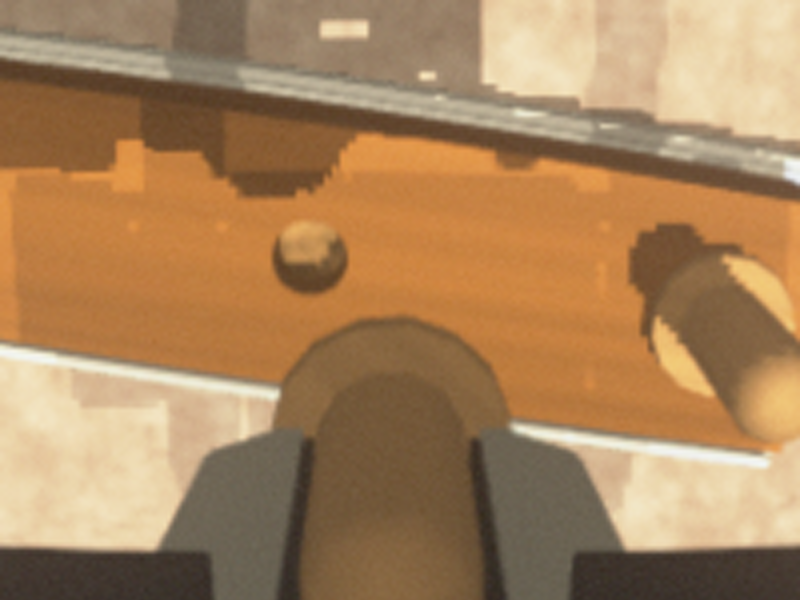

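Run:
```python
from h import *
print("hole",wz("w3",257.2,204,.044))
tp=robot.read_state()["tool_pos"]
zc=tp[2]-.2287+.03
def circ(dx,dy,z,r):
    return np.array([projw("w3",[tp[0]+dx+r*np.cos(a),tp[1]+dy+r*np.sin(a),z]) for a in np.linspace(0,6.28,200)])
for dx in(-.003,-.0015,0,.0015,.003):
    c=circ(dx,0,zc,.018); d=circ(dx,0,zc,.011);print(dx,"top",c[:,1].min(),"l/r",c[:,0].min(),c[:,0].max(),"stem bottom edge",d[:,1].min())
print("meas top",180*0+140+(318.5)/4-.5,"stem",140+(372.5)/4-.5,"l/r",180+275.5/4-.5,180+511.5/4-.5)
```

```text
hole [0.57349256 0.00878315 0.044     ]
-0.003 top 217.7389206379487 l/r 247.19939255330112 307.95416675081725 stem bottom edge 229.30176043690648
-0.0015 top 220.23854139894453 l/r 247.27439354895537 307.8711448647069 stem bottom edge 231.74531054531047
0 top 222.72651473972746 l/r 247.35004240149686 307.78750751520283 stem bottom edge 234.1763066836976
0.0015 top 225.20263267493218 l/r 247.42631714893193 307.7032773190807 stem bottom edge 236.59457575284964
0.003 top 227.66669469444022 l/r 247.50319596517812 307.61847673407897 stem bottom edge 238.99995209089153
meas top 219.125 stem 232.625 l/r 248.375 307.375
```

Wrist view: hole at (257, 204), which gives (0.573, 0.009). The held post sits upright in the jaws, about 1.5 mm on the −x side of the TCP. Aim TCP at (0.5745, 0.009).

Emit:
{"name": "arm_command", "arguments": {"motion": [{"slide": [-0.024,0.004,0],"turn": [0,0,0]},{"slide": [-0.024,0,0.05],"turn": [0,0,0]},{"slide": [0,0,0.07],"turn": [0,0,0]},{"slide": [0,0,0.05],"turn": [0,0,0]},{"slide": [0,0,0.025],"turn": [0,0,0]}]}}

```text
t: 6.7
tool_pos: [0.5736, 0.0084, 0.2796]
orientation: [-2.221, -2.218, 0.005]
force: [-0.3, -0.0, -1.2]
opening: 0.0214
```

Emit:
{"name": "arm_command", "arguments": {"motion": [{"slide": [0,0,0],"turn": [0,0,0]},{"slide": [0,0,0],"turn": [0,0,0]},{"slide": [0,0,0],"turn": [0,0,0]},{"slide": [0,0,0],"turn": [0,0,0]},{"slide": [0,0,0],"turn": [0,0,0]}]}}

```text
t: 7.12
tool_pos: [0.5754, 0.0101, 0.2844]
orientation: [2.219, 2.221, 0.003]
force: [0.8, -0.7, -0.9]
opening: 0.021
```

Run:
```python
from h import *
snap("scene","s4");snap("wrist","w4");snap("top","t4")
s=robot.read_state();print(s["tool_pos"],s["opening"],s["force"])
b=cv2.imread("pics/s4.png")[150:230,230:330];c=cv2.imread("pics/w4.png")[160:300,190:370]
cv2.imwrite("pics/s4z.png",np.hstack([cv2.resize(b,(400,320),interpolation=cv2.INTER_CUBIC),cv2.resize(c,(400,320),interpolation=cv2.INTER_CUBIC)]))
print(projw("w4",[.573,.009,.044]))
```

```text
[0.57499018 0.01025376 0.28354973] 0.02150682646410115 [-0.02977276  0.99222382 -0.51801543]
[276.69769625 225.53466497]
```

View pics/s4z.png

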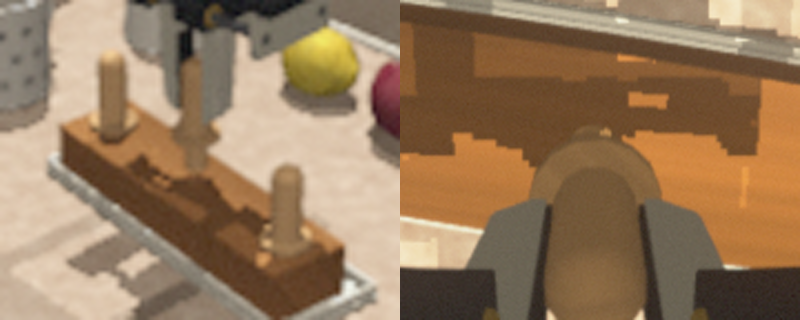

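Emit:
{"name": "arm_command", "arguments": {"motion": [{"slide": [-0.003,-0.001,0.005],"turn": [0,0,0]},{"slide": [0,0,0.005],"turn": [0,0,0]},{"slide": [0,0,0.005],"turn": [0,0,0]},{"slide": [0,0,0.005],"turn": [0,0,0]},{"slide": [0,0,0.005],"turn": [0,0,0]}]}}

```text
t: 7.68
tool_pos: [0.5742, 0.009, 0.2723]
orientation: [-2.22, -2.222, 0.0]
force: [0.3, 0.2, -0.6]
opening: 0.0212
```

Emit:
{"name": "arm_command", "arguments": {"motion": [{"slide": [0,0,0.002],"turn": [0,0,0]},{"slide": [0,0,0.002],"turn": [0,0,0]},{"slide": [0,0,0.002],"turn": [0,0,0]},{"slide": [0,0,0],"turn": [0,0,0]},{"slide": [0,0,0],"turn": [0,0,0]}]}}

```text
t: 8.1
tool_pos: [0.5743, 0.009, 0.2703]
orientation: [-2.221, -2.222, 0.0]
force: [0.1, 1.1, -0.3]
opening: 0.0212
```

Emit:
{"name": "arm_command", "arguments": {"motion": [{"slide": [0,0,0.002],"turn": [0,0,0]},{"slide": [0,0,0.002],"turn": [0,0,0]},{"slide": [0,0,0.002],"turn": [0,0,0]},{"slide": [0,0,0],"turn": [0,0,0]},{"slide": [0,0,0],"turn": [0,0,0]}]}}

```text
t: 8.52
tool_pos: [0.5743, 0.009, 0.2678]
orientation: [-2.221, -2.222, 0.0]
force: [-0.1, -0.2, -0.6]
opening: 0.0217
```

Emit:
{"name": "arm_command", "arguments": {"motion": [{"slide": [0,0,0.002],"turn": [0,0,0]},{"slide": [0,0,0.002],"turn": [0,0,0]},{"slide": [0,0,0.002],"turn": [0,0,0]},{"slide": [0,0,0],"turn": [0,0,0]},{"slide": [0,0,0],"turn": [0,0,0]}]}}

```text
t: 8.93
tool_pos: [0.5743, 0.009, 0.2654]
orientation: [-2.221, -2.222, 0.0]
force: [-0.1, -0.1, -1.2]
opening: 0.0212
```

The foot is about 7 mm into the hole with no contact force. Continuing toward the slug.

Emit:
{"name": "arm_command", "arguments": {"motion": [{"slide": [0,0,0.003],"turn": [0,0,0]},{"slide": [0,0,0.003],"turn": [0,0,0]},{"slide": [0,0,0.003],"turn": [0,0,0]},{"slide": [0,0,0.003],"turn": [0,0,0]},{"slide": [0,0,0],"turn": [0,0,0]}]}}

```text
t: 9.35
tool_pos: [0.5742, 0.009, 0.2603]
orientation: [-2.22, -2.222, 0.001]
force: [-0.2, -0.4, -1.4]
opening: 0.0216
```

Emit:
{"name": "arm_command", "arguments": {"motion": [{"slide": [0,0,0.003],"turn": [0,0,0]},{"slide": [0,0,0.003],"turn": [0,0,0]},{"slide": [0,0,0.003],"turn": [0,0,0]},{"slide": [0,0,0],"turn": [0,0,0]},{"slide": [0,0,0],"turn": [0,0,0]}]}}

```text
t: 9.77
tool_pos: [0.5745, 0.009, 0.2577]
orientation: [2.22, 2.222, 0.001]
force: [-1.6, -0.6, 3.8]
opening: 0.0209
```

Emit:
{"name": "arm_command", "arguments": {"motion": [{"slide": [0,0,0.002],"turn": [0,0,0]},{"slide": [0,0,0.002],"turn": [0,0,0]},{"slide": [0,0,0.002],"turn": [0,0,0]},{"slide": [0,0,0],"turn": [0,0,0]},{"slide": [0,0,0],"turn": [0,0,0]}]}}

```text
t: 10.18
tool_pos: [0.5745, 0.009, 0.2553]
orientation: [2.22, 2.222, 0.001]
force: [-1.1, -0.3, 5.9]
opening: 0.0215
```

Emit:
{"name": "arm_command", "arguments": {"motion": [{"slide": [0,0,0.002],"turn": [0,0,0]},{"slide": [0,0,0.002],"turn": [0,0,0]},{"slide": [0,0,0.002],"turn": [0,0,0]},{"slide": [0,0,0],"turn": [0,0,0]},{"slide": [0,0,0],"turn": [0,0,0]}], "grip_force": 40}}

```text
t: 10.6
tool_pos: [0.5745, 0.009, 0.2528]
orientation: [2.22, 2.222, 0.001]
force: [-2.2, -0.2, 5.5]
opening: 0.021
```

Emit:
{"name": "arm_command", "arguments": {"motion": [{"slide": [0,0,0.002],"turn": [0,0,0]},{"slide": [0,0,0.002],"turn": [0,0,0]},{"slide": [0,0,0.002],"turn": [0,0,0]},{"slide": [0,0,0],"turn": [0,0,0]},{"slide": [0,0,0],"turn": [0,0,0]}]}}

```text
t: 11.02
tool_pos: [0.5745, 0.0089, 0.2503]
orientation: [2.22, 2.222, 0.001]
force: [-2.9, 1.0, 4.9]
opening: 0.021
```

Emit:
{"name": "arm_command", "arguments": {"motion": [{"slide": [0,0,0.001],"turn": [0,0,0]},{"slide": [0,0,0.001],"turn": [0,0,0]},{"slide": [0,0,0.001],"turn": [0,0,0]},{"slide": [0,0,0],"turn": [0,0,0]},{"slide": [0,0,0],"turn": [0,0,0]}]}}

```text
t: 11.43
tool_pos: [0.5745, 0.009, 0.2492]
orientation: [2.22, 2.222, 0.001]
force: [-1.0, -0.5, 6.1]
opening: 0.0209
```

Emit:
{"name": "arm_command", "arguments": {"motion": [{"slide": [0,0,0.001],"turn": [0,0,0]},{"slide": [0,0,0.001],"turn": [0,0,0]},{"slide": [0,0,0],"turn": [0,0,0]},{"slide": [0,0,0],"turn": [0,0,0]},{"slide": [0,0,0],"turn": [0,0,0]}]}}

```text
t: 11.85
tool_pos: [0.5746, 0.009, 0.2487]
orientation: [2.22, 2.222, 0.001]
force: [-2.6, -0.2, 6.9]
opening: 0.0208
```

Emit:
{"name": "arm_command", "arguments": {"motion": [{"slide": [0,0,0.001],"turn": [0,0,0]},{"slide": [0,0,0],"turn": [0,0,0]},{"slide": [0,0,0],"turn": [0,0,0]},{"slide": [0,0,0],"turn": [0,0,0]},{"slide": [0,0,0],"turn": [0,0,0]}]}}

```text
t: 12.27
tool_pos: [0.5746, 0.009, 0.2487]
orientation: [2.22, 2.222, 0.001]
force: [-4.0, -0.6, 10.3]
opening: 0.0211
```

Emit:
{"name": "arm_command", "arguments": {"motion": [{"slide": [0,0,0.001],"turn": [0,0,0]},{"slide": [0,0,0],"turn": [0,0,0]},{"slide": [0,0,0],"turn": [0,0,0]},{"slide": [0,0,0],"turn": [0,0,0]},{"slide": [0,0,0],"turn": [0,0,0]}]}}

```text
t: 12.68
tool_pos: [0.5747, 0.009, 0.2487]
orientation: [2.22, 2.222, 0.001]
force: [-5.1, 0.3, 12.9]
opening: 0.0215
```

Emit:
{"name": "arm_command", "arguments": {"motion": [{"slide": [0,-0.001,0.001],"turn": [0,0,0]},{"slide": [0,0,0],"turn": [0,0,0]},{"slide": [0,0,0],"turn": [0,0,0]},{"slide": [0,0,0],"turn": [0,0,0]},{"slide": [0,0,0],"turn": [0,0,0]}]}}

```text
t: 13.1
tool_pos: [0.5745, 0.009, 0.2487]
orientation: [2.22, 2.221, 0.002]
force: [-4.7, 0.1, 14.3]
opening: 0.0214
```

Run:
```python
from h import *
snap("scene","s5");snap("wrist","w5")
s=robot.read_state();print(s["tool_pos"],s["opening"],s["force"],s["wrist_torque"])
b=cv2.imread("pics/s5.png")[150:230,230:330];c=cv2.imread("pics/w5.png")[160:300,190:370]
cv2.imwrite("pics/s5z.png",np.hstack([cv2.resize(b,(400,320),interpolation=cv2.INTER_CUBIC),cv2.resize(c,(400,320),interpolation=cv2.INTER_CUBIC)]))
```

```text
[0.5745012  0.00894944 0.24861543] 0.021074458754934522 [-4.83186681 -0.0977223  14.58928414] [ 0.14103846  1.0798551  -0.01818228]
```

View pics/s5z.png

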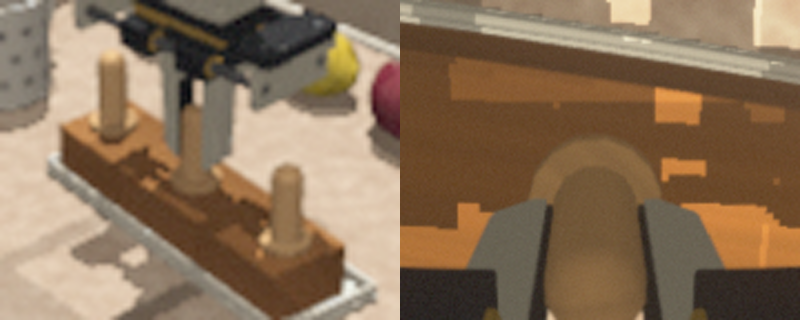

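The collar sits on the bar in both views. The descent stopped at z = 0.2487, the predicted seat height, while the push rose to 14 N. I'll ease off slightly and let go.

Emit:
{"name": "arm_command", "arguments": {"motion": [{"slide": [0,-0.001,-0.002],"turn": [0,0,0]},{"slide": [0,0,0],"turn": [0,0,0]},{"slide": [0,0,0],"turn": [0,0,0]},{"slide": [0,0,0],"turn": [0,0,0]},{"slide": [0,0,0],"turn": [0,0,0]}]}}

```text
t: 13.62
tool_pos: [0.5742, 0.009, 0.2487]
orientation: [2.219, 2.221, 0.002]
force: [-1.3, 0.2, 8.5]
opening: 0.0208
```

Emit:
{"name": "arm_command", "arguments": {"motion": [{"slide": [0,0,0],"turn": [0,0,0]},{"slide": [0,0,0],"turn": [0,0,0]},{"slide": [0,0,0],"turn": [0,0,0]},{"slide": [0,0,0],"turn": [0,0,0]},{"slide": [0,0,0],"turn": [0,0,0]}], "gripper": 60}}

```text
t: 14.03
tool_pos: [0.5733, 0.009, 0.2471]
orientation: [-2.22, -2.222, 0.001]
force: [1.1, -0.4, 1.1]
opening: 0.0502
```

Emit:
{"name": "arm_command", "arguments": {"motion": [{"slide": [0,0,0],"turn": [0,0,0]},{"slide": [0,0,0],"turn": [0,0,0]},{"slide": [0,0,0],"turn": [0,0,0]},{"slide": [0,0,0],"turn": [0,0,0]},{"slide": [0,0,0],"turn": [0,0,0]}]}}

```text
t: 14.45
tool_pos: [0.5735, 0.009, 0.2475]
orientation: [2.221, 2.222, 0.0]
force: [-0.5, -0.3, 0.4]
opening: 0.0556
```

Released, and the force is back to about zero. Raising straight up, then aside towards the robot.

Emit:
{"name": "arm_command", "arguments": {"motion": [{"slide": [0,0,-0.02],"turn": [0,0,0]},{"slide": [0,0,-0.04],"turn": [0,0,0]},{"slide": [0,0,-0.06],"turn": [0,0,0]},{"slide": [0,0,-0.07],"turn": [0,0,0]},{"slide": [0,0,-0.07],"turn": [0,0,0]}]}}

```text
t: 14.87
tool_pos: [0.5732, 0.009, 0.3528]
orientation: [-2.22, -2.222, 0.001]
force: [0.6, 0.3, -0.4]
opening: 0.0557
```

Emit:
{"name": "arm_command", "arguments": {"motion": [{"slide": [0,-0.06,-0.05],"turn": [0,0,0]},{"slide": [0,-0.07,0],"turn": [0,0,0]},{"slide": [0,-0.07,0],"turn": [0,0,0]},{"slide": [0,-0.07,0],"turn": [0,0,0]},{"slide": [0,-0.05,0],"turn": [0,0,0]}]}}

```text
t: 15.28
tool_pos: [0.4438, 0.0089, 0.3721]
orientation: [2.22, 2.222, 0.0]
force: [0.2, 0.3, 0.8]
opening: 0.0554
```

Emit:
{"name": "arm_command", "arguments": {"motion": [{"slide": [0,0,0],"turn": [0,0,0]},{"slide": [0,0,0],"turn": [0,0,0]},{"slide": [0,0,0],"turn": [0,0,0]},{"slide": [0,0,0],"turn": [0,0,0]},{"slide": [0,0,0],"turn": [0,0,0]}]}}

```text
t: 15.7
tool_pos: [0.4462, 0.0088, 0.3717]
orientation: [2.221, 2.222, 0.0]
force: [0.7, 0.4, -0.1]
opening: 0.0556
```

Run:
```python
from h import *
snap("scene","s6");snap("top","t6")
b=cv2.imread("pics/s6.png")[120:240,150:330];c=cv2.imread("pics/t6.png")[140:290,100:320]
cv2.imwrite("pics/s6z.png",np.hstack([cv2.resize(b,(400,270),interpolation=cv2.INTER_CUBIC),cv2.resize(c,(400,270),interpolation=cv2.INTER_CUBIC)]))
s=robot.read_state();print(s["tool_pos"],s["force"])
# jar/mug change
for f,g,bx in(("scene0","s6",(150,195,165,195)),("scene0","s6",(140,180,215,245))):
    a=cv2.imread(f"pics/{f}.png").astype(int);d=cv2.imread(f"pics/{g}.png").astype(int);r=np.abs(a-d)[bx[0]:bx[1],bx[2]:bx[3]];print(r.mean(),r.max())
```

```text
[0.44600876 0.00885233 0.3714098 ] [ 0.59116146  0.1970659  -0.73194196]
6.890123456790123 17
16.648888888888887 152
```

View pics/s6z.png

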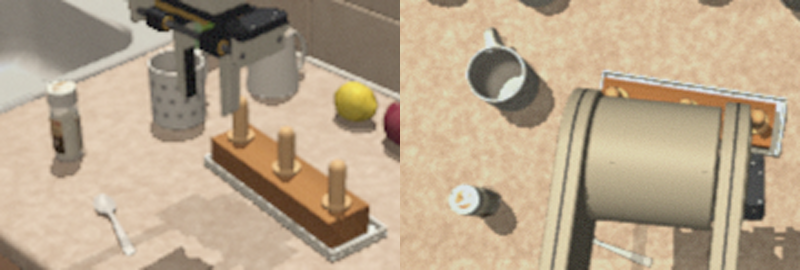

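Three upright posts now stand in the rack. The middle one (scene crop (287,155)) lines up with its neighbours, and its collar is on the bar. The jar and mug stand where they were.

```bash
python3 -c "
from plant import robot
print(robot.close_job())"
```

```text
the job is handed in; nothing more can be done
None
```

The smaller loose post is back upright in the rack's middle hole with its collar on the bar. I handed the job in at about 16 s of the 72 s allowed.

- **Insertion:** The foot went into the hole on the first try, with no contact force until it met the cork slug. The slug yielded at about 5–7 N.
- **Seating:** The post stopped at TCP z = 0.2487, exactly the height predicted for the collar meeting the bar. Further pressing only raised the force, to 14.6 N at most against the 25 N you gave. A sideways force of up to about 5 N built up during the press. I eased it to about 1 N before letting go.
- **Last checks:** After release and retreat the wrist force was about zero. The scene camera showed the middle post straight and level with its neighbours.
- **Jar and mug:** The jar looks unmoved in the scene camera, and so does the mug in the top camera. My pixel comparison on the mug was inconclusive because the gripper partly covered it in the scene view. The slug's depth could not be seen directly, so it is inferred from the collar height.

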